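Scrape the bark chips off the tile and set the skull hide out on it

ROBOT

A 6-joint arm with a two-finger parallel gripper is mounted at the origin on the work surface. World frame = base frame: x ahead of the robot, y to its left, z up, the work surface at z = 0. Lengths are in mm, angles in rad, forces in N, time in s.
With the tool pointing down it reaches from about 350 to 975 mm from the base axis. Payload 7.1 kg.
Tool frame: the origin (TCP) lies midway between the tips of the shut fingers; the grasp point (between the pads) lies 19 mm behind it; z points along the fingers, y is the line along which they close (so a half turn about z gives the same grasp; the last joint's range is limited). The gripper opens to 88 mm and grips with 3 to 60 N. Pads are 20 mm wide; open, the fingers measure 115 mm over their backs; the gripper's body (75 mm by 178 mm) begins 61 mm behind the grasp point.
Start: joints at [1.143, 0.423, 1.63, -0, 1.089, -0.019], TCP at [248.41, 573.495, 222.675] pointing down, gripper open.
Joint ranges: [-3, 3], [-0.9, 2.11], [0.09, 2.58], [-1.31, 4.45], [0.11, 2.69], [-2.54, 2.54]. Speed limits (rad/s): [2.39, 2.39, 3.01, 3.14, 3.14, 3.14].

INTERFACE

Orientations are given as a rotation vector (axis times angle).
In Python, from workcell import ctrl gives the robot as it stands. The module is installed in compiled form; this text tells all that it offers.
- The arm moves only by the tool servo_tool, never from a script. Its argument "increments" is a list of rows, each a list of 7 numbers: the shift along the world's x, y, z in cm, then the turn, a rotation vector about the world's x, y, z in degrees, then the opening, from -1 (shut) to 1 (fully open). A call has 1 to 20 rows; each row is the pose to reach, as a shift and turn from the pose commanded when the call began; what a row does not reach only later rows make up. A row lasts 1/12 s, in which the tool goes at most 41.7 mm and 7.16 degrees, less where a joint would pass 70% of its speed; a pose out of reach is approached as far as the arm can. A call with a gripper value outside its range is refused whole. The fingers move at their own pace and stop on an object; the grip force is fixed at half the most. Time passes only in rows, so rows that repeat a pose let the fingers close. It gives the time, the measured TCP pose, the force, the opening and the grip force at its end, in the units of the state.
- ctrl.get_obs(): the state, without advancing time (a new reading comes with each control period).
- ctrl.get_image(name): name is "scene" or "side" or "wrist"; returns a dict with "image" (480x640x3 uint8, red, green, blue), "fx", "fy", "cx", "cy" (pixels), "k1" (the pictures are not rectified: a ray, as slopes to the right and down, at radius r is drawn at 1 + k1 r^2 times it, then the intrinsics apply), "extrinsics" (4x4, takes a point from camera to world coordinates); the wrist camera has in their place "tool_from_camera" (4x4, takes a point from camera to tool coordinates, whose origin is the TCP and whose axes are the flange's). Camera axes: x right, y up, looking along -z (the intrinsics and any distortion apply to the point x, -y, -z); pixel columns grow to the right and rows downward; lengths in mm; the calibration is good to about 2 mm. A picture is of the moment at which its call begins: read the wrist's pose just before it. There is no depth.
- ctrl.close_job(): hands the job in; it is judged then, once.
The state is a dict: "t": time; "qpos": joint angles; "qvel": joint speeds; "joint_torque": joint torques, N m; "ee_pos": TCP position; "orientation": TCP orientation; "ft_force": force on the tool from outside, world axes, zero at the start; "moment": the same for the moment, N m; "width": finger opening in mm; "grasp_force": force on a finger pad.
Only numpy, scipy, OpenCV 4.12 (cv2) and the standard library are available. Lean on these libraries where they do the work, as an engineer would, in place of code of your own. Each camera call takes 0.05 s, during which the arm holds its last target. There are 200 camera calls.

TASK

Slide the door over the scraper block's compartment fully open, take the scraper out, wipe every bark chip off the raised tile with it into the catch trough on the tile's far side (do not touch the chips with the fingers), and stand it upright back in the compartment it came from. Then fetch the skull hide from behind the other door, having only one door open at a time, and set it upright in the middle of the cleared tile. Finish with both doors fully shut, and leave the jar and the bowl where they are.

Things in the scene. Friction and masses are not known exactly. Their poses are not given: they have to be found in the camera images.
- case: fixed low plywood case, 250 (x) x 430 (y) x 84 mm, two clear bypass doors flat on top; left or right on the sill. Origin centre of underside, x away from robot, y along the doors. Floor 6 mm up. A 30 mm wall at y = 0 parts two compartments, each x = -117 to 117, |y| = 15 to 205 mm: scraper in one, skull hide in the other (varies)
- door_left (a joint): slide of the door over the +y compartment, in m: 0 shut, 0.17 fully open; opens towards the case's -y, over the right door (it is the upper one, panel top 99 mm above the case's underside). Friction about 1.5 N, stays where left; may start up to 20 mm ajar. Shut it covers y = 0 to 210 mm; fully open it leaves y = 40 to 205 mm free
- door_right (a joint): slide of the door over the -y compartment, in m: 0 shut, 0.17 fully open; opens towards the case's +y, under the left door (it is the lower one, panel top 89 mm above the case's underside). Friction about 1.5 N, stays where left; may start up to 20 mm ajar. Shut it covers y = -210 to 0 mm; fully open it leaves y = -205 to -40 mm free
- door_left_handle (a point): centre of the top of the left door's pull, an upright black block 40 (case x) x 16 (case y) mm standing 26 mm above its door at the door's outer end; moves with the door; the point's height is 125 mm above the case's underside
- door_right_handle (a point): centre of the top of the right door's pull, an upright black block 40 (case x) x 16 (case y) mm standing 32 mm above its door at the door's outer end; moves with the door; 121 mm above the case's underside. With this door fully open the pull's face is 22 mm from the edge of the shut left door
- scraper: scraper block, loose, about 0.2 kg: black rubber foot 56 (x) x 120 (y) x 18 mm with an upright wooden grip plate 22 (x) x 90 (y) mm on it, from 18 up to 70 mm height. Origin at the centre of the foot's underside; z up. Starts standing upright on the compartment's floor, its long side about along the case's y
- stand: fixed stand: white tile on top, steel trough on its far side. Origin on the sill under the tile centre, x away from robot to the trough. Tile top 60 mm up, x = -105 to 105, y = -105 to 105 mm between side rims (10 wide, 16 high); near and far edges have no rim. Trough inside x = 105 to 215, y = -105 to 105 mm, floor 5, walls 50 mm above origin
- chip0: bark chip 1 of up to 6 (3 to 5 are there in any one run, the others are absent): dark flat piece 60 x 30 x 14 mm, 15 g, lying loose and flat on the tile; origin at the centre of its underside, x along its 60 mm length
- chip1: bark chip 2 of up to 6 (3 to 5 are there in any one run, the others are absent): dark flat piece 60 x 30 x 14 mm, 15 g, lying loose and flat on the tile; origin at the centre of its underside, x along its 60 mm length
- chip2: bark chip 3 of up to 6 (3 to 5 are there in any one run, the others are absent): dark flat piece 60 x 30 x 14 mm, 15 g, lying loose and flat on the tile; origin at the centre of its underside, x along its 60 mm length
- chip3: bark chip 4 of up to 6 (3 to 5 are there in any one run, the others are absent): dark flat piece 60 x 30 x 14 mm, 15 g, lying loose and flat on the tile; origin at the centre of its underside, x along its 60 mm length
- chip4: bark chip 5 of up to 6 (3 to 5 are there in any one run, the others are absent): dark flat piece 60 x 30 x 14 mm, 15 g, lying loose and flat on the tile; origin at the centre of its underside, x along its 60 mm length
- chip5: bark chip 6 of up to 6 (3 to 5 are there in any one run, the others are absent): dark flat piece 60 x 30 x 14 mm, 15 g, lying loose and flat on the tile; origin at the centre of its underside, x along its 60 mm length
- skull: bone-coloured resin skull hide, loose, 0.25 kg, 58 (x, face to back) x 88 (y) x 60 mm high, standing upright in the other compartment, x about along the case's x; origin at the centre of its underside, z up. Takes a grip across its 58 mm from above, pads about 25 mm above its underside
- jar: glass culture jar with white twist lid, 76 mm across, 103 mm high, standing behind (+x of) the case; origin centre of underside; leave it
- bowl: chunky white ceramic bowl, 124 mm across, 55 mm high; origin centre of underside; leave it
There are look-alikes about, which are no part of the job. Leave any yellow look-alike of the chip3 alone.

How it is judged:
By the outcome, as a careful person would: the job done as asked, in the order asked, and still so for the second after the job is handed in, with the robot touching nothing.
Of chip0, chip1, chip2, chip3, chip4, chip5 only 3 to 5 are there at a start; the rules pass over those that are not, and their reading is None.
At some moment in a run one of chip0, chip1, chip2, chip3, chip4, chip5, scraper, skull may be knocked a few centimetres aside while the robot is not near it.
It also fails if it takes over 208 s, if anything falls off the work surface, if the arm or the gripper's body presses on something with over 40 N, if the wrist force passes 120 N, or if a joint passes its speed limit or range.

## Working session

There is one attempt and no reset: what is moved stays moved. The work goes in short steps, Python scripts to look and compute and a tool call to move; the robot and the scene stay as the last step left them, time stands still between calls to the robot, and variables do not carry over. Pictures are saved under pics/ and viewed, at most 14 in all, crops included, and the job is handed in when it is done.

Besides the shell and the picture viewer there is one more tool, called after "Request:" by a JSON object that holds its "api" and its "payload", one argument or row to a line. servo_tool: Moves the arm, as the interface text tells. Its arguments: {"type":"object","properties":{"increments":{"type":"array","items":{"type":"array","items":{"type":"number"}}}},"required":["increments"]}

```bash
mkdir -p pics
cat > h.py <<'E'
import numpy as np, cv2
from scipy.spatial.transform import Rotation as R
from workcell import ctrl
def snap(name,fn=None):
    o=ctrl.get_obs(); d=ctrl.get_image(name)
    if name=="wrist":
        T=np.eye(4);T[:3,:3]=R.from_rotvec(o["orientation"]).as_matrix();T[:3,3]=o["ee_pos"]
        d["extrinsics"]=T@d["tool_from_camera"]
    if fn: cv2.imwrite("pics/"+fn,d["image"][:,:,::-1])
    import pickle; pickle.dump(d,open(f"last_{name}.pkl","wb"))
    return d
def load(name):
    import pickle; return pickle.load(open(f"last_{name}.pkl","rb"))
def pix2w(d,u,v,z):
    K=np.array([[d["fx"],0,d["cx"]],[0,d["fy"],d["cy"]],[0,0,1.]])
    p=cv2.undistortPoints(np.array([[[u,v]]],float),K,np.array([d["k1"],0,0,0.]))[0,0]
    E=d["extrinsics"]; r=E[:3,:3]@np.array([p[0],-p[1],-1]); c=E[:3,3]
    return c+r*(z-c[2])/r[2]
def w2pix(d,P):
    E=d["extrinsics"]; q=E[:3,:3].T@(np.array(P,float)-E[:3,3]); x,y=q[0]/-q[2],-q[1]/-q[2]
    s=1+d["k1"]*(x*x+y*y); return np.array([d["fx"]*x*s+d["cx"],d["fy"]*y*s+d["cy"]])
E
python3 - <<'E'
from h import *
for n in("scene","side","wrist"):
    d=snap(n,n+"0.png"); print(n,d["extrinsics"].round(2).tolist(),d["fx"],d["k1"])
o=ctrl.get_obs();print(o)
E
```

```text
scene [[-0.2, -0.64, 0.74, 1322.18], [0.98, -0.13, 0.15, 150.72], [-0.0, 0.75, 0.66, 790.28], [0.0, 0.0, 0.0, 1.0]] 442.9477505853999 0.026483799604664255
side [[-0.92, 0.27, -0.29, 138.05], [-0.39, -0.65, 0.65, 919.02], [-0.01, 0.71, 0.7, 1098.3], [0.0, 0.0, 0.0, 1.0]] 579.905601998105 -0.10560841199699648
wrist [[0.4, -0.89, -0.23, 185.04], [0.92, 0.38, 0.1, 600.25], [-0.0, -0.25, 0.97, 383.28], [0.0, 0.0, 0.0, 1.0]] 400.95135188020885 -0.07144570540937
{'t': 0.15, 'qpos': array([ 1.14297530e+00,  4.23703898e-01,  1.63049048e+00, -1.87438149e-06,
        1.08858081e+00, -1.89701722e-02]), 'qvel': array([ 1.04283881e-03, -1.73019229e-03, -2.54903835e-03,  7.16658492e-05,
       -6.42808473e-04, -4.55405258e-04]), 'joint_torque': array([ 1.16506981e-04, -5.44986176e+01, -2.73918521e+01,  6.43869163e-02,
        2.04411184e-02, -4.45939759e-05]), 'ee_pos': array([248.25709923, 573.12085096, 222.06557804]), 'orientation': array([-6.37703417e-01, -3.07592257e+00,  1.81179120e-03]), 'ft_force': array([-0.2999492 , -0.50862276,  0.05368062]), 'moment': array([-0.02659333,  0.06333116,  0.03942918]), 'grasp_force': 0.0, 'width': 88.0757335744925}
```

View pics/scene0.png

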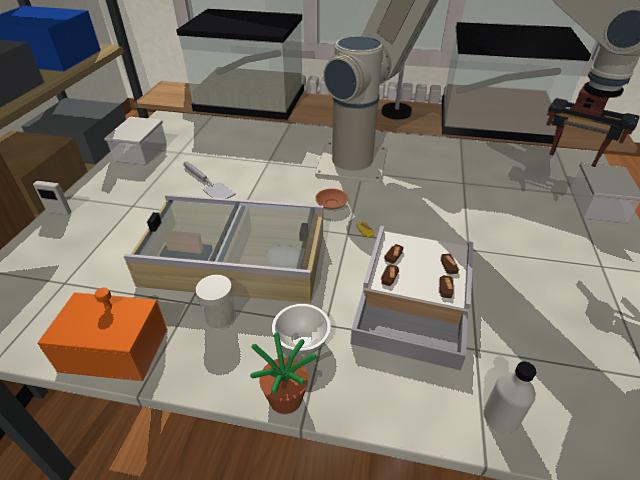

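View pics/side0.png

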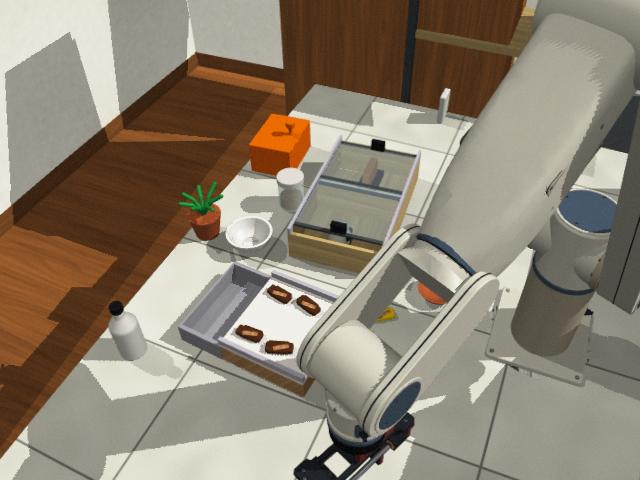

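Scene: the scraper is seen in the −y compartment at about (185,243), the skull in the +y one at (283,255). There are four chips on the tile, at (395,253), (390,274), (449,263) and (446,286). The yellow look-alike at (365,229) is off the tile. I'll enlarge to measure.

Run:
```python
from h import *
a=load("scene")["image"][180:370,115:485,::-1]
cv2.imwrite("pics/sc_crop.png",cv2.resize(a,None,fx=2.15,fy=2.15,interpolation=cv2.INTER_CUBIC))
a=load("side")["image"][130:400,170:430,::-1]
cv2.imwrite("pics/si_crop.png",cv2.resize(a,None,fx=2.2,fy=2.2,interpolation=cv2.INTER_CUBIC))
```

```text
(no output)
```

View pics/sc_crop.png

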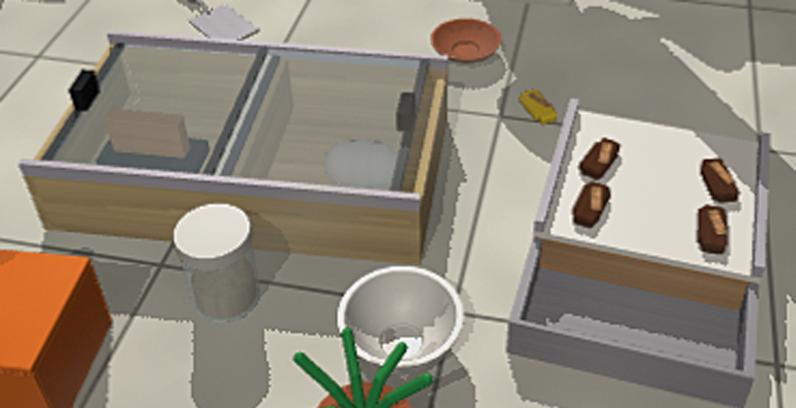

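View pics/si_crop.png

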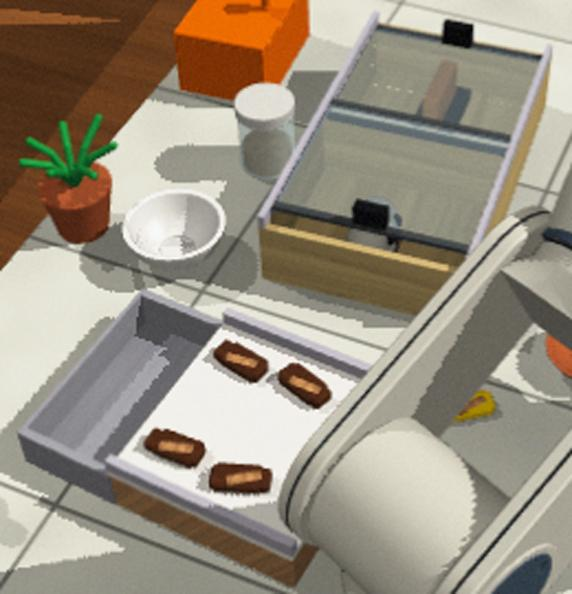

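Run:
```python
from h import *
d=load("scene");s=load("side")
S=lambda u,v,z:pix2w(d,115+u/2.15,180+v/2.15,z)[:2].round(1)
I=lambda u,v,z:pix2w(s,170+u/2.2,130+v/2.2,z)[:2].round(1)
print("case bottom far corners",S(45,230,0),S(420,262,0))
print("side: +y far bottom",I(263,277,0), "+y far top84",I(263,222,84),"+y near top", I(447,268,84))
print("handle R",S(85,74,121),I(458,24,121)); print("handle L",S(407,96,125),I(371,203,125))
print("tile far edge",S(540,236,60),S(752,277,60),"rims near ends z76",S(575,102,76),S(767,135,76))
print("trough bottom",S(510,352,0),S(750,404,0), "top",S(512,322,50),S(752,376,50),I(140,293,50),I(22,434,50))
print("side tile rim far ends",I(226,314,76),I(108,462,76), I(297,548,76))
for n,p,q in [("c0",(600,158),(240,360)),("c1",(591,204),(304,385)),("c2",(719,180),None),("c3",(712,229),None),("a",(600,158),(304,385)),("b",(719,180),(240,477)),("c",(712,229),(175,446)),("dd",(591,204),(240,360))]:
  print(n,S(*p,70),I(*q,70) if q else "")
print("scraper grip top",S(110,110,76),S(187,118,76),I(440,65,76),I(452,66,76)," skull",S(362,142,66))
print("jar top",S(212,222,103),I(265,100,103),"bowl",S(400,310,55),I(174,225,55))
```

```text
case bottom far corners [ 681.8 -432.5] [644.8  -7. ]
side: +y far bottom [646.8  -5.5] +y far top84 [645.8 -13.7] +y near top [425.8 -25.4]
handle R [ 545.5 -421.6] [ 553.1 -418.9]
handle L [515.9 -48.3] [526.9 -50. ]
tile far edge [636.5 119.7] [649.3 332.3] rims near ends z76 [428.1 135.2] [444.5 354.2]
trough bottom [742.9 106.5] [755.7 338.1] top [744.6 106.2] [761.  329.3] [741.2 112.6] [756.  332.9]
side tile rim far ends [624.7 123.7] [643.7 342.8] [433.4 358.4]
c0 [514.5 171.6] [584.6 171.5]
c1 [589.1 167.6] [508.8 176.1]
c2 [524.4 300.9] 
c3 [600.6 292.5] 
a [514.5 171.6] [508.8 176.1]
b [524.4 300.9] [519.  304.3]
c [600.6 292.5] [594.9 296.3]
dd [589.1 167.6] [584.6 171.5]
scraper grip top [ 551.6 -398.8] [ 547.4 -304.8] [ 563.2 -382.5] [ 547.8 -386.5]  skull [537.  -97.8]
jar top [ 722.8 -200.1] [ 729.7 -196.3] bowl [755.8  -2. ] [755.5   4.6]
```

Request:
{"api": "servo_tool", "payload": {
  "increments": [
    [28,-84.5,11,0,0,-62,-1],
    [28,-84.5,11,0,0,-62,-1],
    [28,-84.5,11,0,0,-62,-1],
    [28,-84.5,11,0,0,-62,-1],
    [28,-84.5,11,0,0,-62,-1],
    [28,-84.5,11,0,0,-62,-1],
    [28,-84.5,11,0,0,-62,-1],
    [28,-84.5,11,0,0,-62,-1],
    [28,-84.5,11,0,0,-62,-1],
    [28,-84.5,11,0,0,-62,-1],
    [28,-84.5,11,0,0,-62,-1],
    [28,-84.5,11,0,0,-62,-1],
    [28,-84.5,11,0,0,-62,-1],
    [28,-84.5,11,0,0,-62,-1],
    [28,-84.5,11,0,0,-62,-1],
    [28,-84.5,11,0,0,-62,-1],
    [28,-84.5,11,0,0,-62,-1],
    [28,-84.5,11,0,0,-62,-1],
    [28,-84.5,11,0,0,-62,-1],
    [28,-84.5,11,0,0,-62,-1]
  ]
}}

```text
t: 1.82
ee_pos: [508.5, -213.7, 325.0]
orientation: [-2.131, -2.308, -0.0]
ft_force: [1.9, 0.1, 0.1]
width: -0.0
grasp_force: 0.0
```

Run:
```python
from h import *
d=snap("wrist","w1.png"); o=ctrl.get_obs(); print(o["ee_pos"].round(1),d["extrinsics"].round(2).tolist())
```

```text
[ 511.3 -219.9  326.1] [[1.0, -0.08, -0.02, 502.89], [0.08, 0.96, 0.25, -145.6], [0.0, -0.25, 0.97, 486.27], [0.0, 0.0, 0.0, 1.0]]
```

View pics/w1.png

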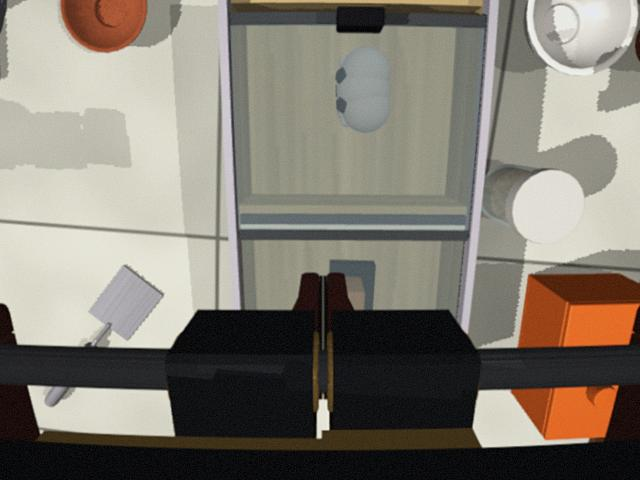

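Run:
```python
from h import *
d=load("wrist")
for n,u,v,z in [("hL inner top L",338,20,125),("hL inner top R",383,22,125),("hL inner base L",340,32,99),("hLinner base R",383,32,99),("hL outer top",360,8,125),("railL",222,50,100),("railL2",234,250,100),("railR",494,50,100),("railR2",474,250,100),("skull c",365,90,50),("skull top",365,47,40),("skull bot",365,132,40)]:
  print(n,pix2w(d,u,v,z)[:2].round(1))
c=np.array([539,-230.2]);a=np.deg2rad(4.9);X=np.array([np.cos(a),np.sin(a)]);Y=np.array([-X[1],X[0]])
for y in(182,200): print(y,(c+Y*y).round(1),w2pix(d,[*(c+Y*y),125]))
```

```text
hL inner top L [508.4 -51.5]
hL inner top R [545.9 -49.8]
hL inner base L [511.4 -54.7]
hLinner base R [549.9 -51.3]
hL outer top [525.7 -40.6]
railL [406.4 -78.1]
railL2 [ 423.3 -265.4]
railR [652.8 -56.6]
railR2 [ 665.3 -246. ]
skull c [543.3 -97.3]
skull top [539.9 -53.3]
skull bot [ 548.7 -139.6]
182 [523.5 -48.9] [356.34599273  18.29090442]
200 [521.9 -30.9] [356.5301485   -4.73145514]
```

Left door: pull at (528,−46), about 17 mm ajar; I'll push it shut first with closed fingers.

Request:
{"api": "servo_tool", "payload": {
  "increments": [
    [1.6,13,-12.6,0,0,0,-1],
    [1.6,13,-12.6,0,0,0,-1],
    [1.6,13,-12.6,0,0,0,-1],
    [1.6,13,-12.6,0,0,0,-1],
    [1.6,13,-12.6,0,0,0,-1],
    [1.6,13,-12.6,0,0,0,-1],
    [1.6,13,-12.6,0,0,0,-1],
    [1.6,13,-12.6,0,0,0,-1]
  ]
}}

```text
t: 2.53
ee_pos: [525.6, -82.6, 200.3]
orientation: [2.13, 2.307, 0.002]
ft_force: [-0.1, -0.7, -0.4]
width: 0.5
grasp_force: 0.0
```

Request:
{"api": "servo_tool", "payload": {
  "increments": [
    [0.3,0,-4,0,0,0,-1],
    [0.3,0,-8,0,0,0,-1],
    [0.3,0,-9,0,0,0,-1],
    [0.3,0,-9,0,0,0,-1],
    [0.3,0,-9,0,0,0,-1],
    [0.3,0.8,-9,0,0,0,-1],
    [0.2,1.6,-9,0,0,0,-1],
    [0.2,2.2,-9,0,0,0,-1],
    [0.1,2.6,-9,0,0,0,-1],
    [0.1,3.0,-9,0,0,0,-1],
    [0.1,3.0,-9,0,0,0,-1],
    [0.1,3.0,-9,0,0,0,-1]
  ]
}}

```text
t: 3.53
ee_pos: [525.3, -51.0, 109.0]
orientation: [-2.13, -2.309, 0.0]
ft_force: [0.3, -0.2, -0.4]
width: 0.5
grasp_force: 0.0
```

Request:
{"api": "servo_tool", "payload": {
  "increments": [
    [0,0.3,0,0,0,0,-1],
    [0,0.3,0,0,0,0,-1],
    [0,0.3,0,0,0,0,-1]
  ]
}}

```text
t: 3.78
ee_pos: [525.4, -48.5, 108.7]
orientation: [-2.131, -2.308, 0.0]
ft_force: [-0.7, 0.9, 0.2]
width: 0.3
grasp_force: 0.0
```

Request:
{"api": "servo_tool", "payload": {
  "increments": [
    [0,0.3,0,0,0,0,-1],
    [0,0.6,0,0,0,0,-1],
    [0,0.6,0,0,0,0,-1],
    [0,0.6,0,0,0,0,-1]
  ]
}}

```text
t: 4.12
ee_pos: [525.5, -47.8, 108.8]
orientation: [2.124, 2.307, -0.009]
ft_force: [-2.5, -31.4, -1.5]
width: 0.4
grasp_force: 15.8
```

Request:
{"api": "servo_tool", "payload": {
  "increments": [
    [0,0.3,0,0,0,0,-1],
    [0,0.6,0,0,0,0,-1],
    [0,0.6,0,0,0,0,-1],
    [0,0.6,0,0,0,0,-1]
  ]
}}

```text
t: 4.45
ee_pos: [525.5, -47.4, 108.9]
orientation: [2.118, 2.306, -0.018]
ft_force: [-3.3, -64.6, -3.7]
width: 0.4
grasp_force: 32.6
```

Request:
{"api": "servo_tool", "payload": {
  "increments": [
    [0,-2.5,0,0,0,0,-1],
    [0,-2.5,5,0,0,0,-1],
    [0.2,-5,8,0,0,0,-1],
    [2.8,-42.5,9,0,0,0,-1],
    [2.8,-42.5,9,0,0,0,-1],
    [2.8,-42.5,9,0,0,0,-1],
    [2.8,-42.5,9,0,0,0,-1],
    [2.8,-42.5,9,0,0,0,-1],
    [2.8,-42.5,9,0,0,0,-1],
    [2.8,-42.5,9,0,0,0,-1],
    [2.8,-42.5,9,0,0,0,-1],
    [2.8,-42.5,9,0,0,0,-1],
    [2.8,-42.5,9,0,0,0,-1],
    [2.8,-42.5,9,0,0,0,-1],
    [2.8,-42.5,5,0,0,0,-1],
    [2.8,-42.5,2,0,0,0,-1],
    [2.8,-42.5,-0.7,0,0,0,-1],
    [2.8,-42.5,-0.7,0,0,0,-1],
    [2.8,-42.5,-0.7,0,0,0,-1],
    [2.8,-42.5,-0.7,0,0,0,-1]
  ]
}}

```text
t: 6.12
ee_pos: [554.5, -461.2, 103.5]
orientation: [2.129, 2.308, 0.0]
ft_force: [0.3, 0.1, -0.4]
width: 0.6
grasp_force: 0.0
```

Request:
{"api": "servo_tool", "payload": {
  "increments": [
    [0,1,0,0,0,0,-1],
    [0,1.8,0,0,0,0,-1],
    [0,2.6,0,0,0,0,-1],
    [0,3.6,0,0,0,0,-1],
    [0,4.8,0,0,0,0,-1],
    [-0.1,6,0,0,0,0,-1],
    [-0.2,7.2,0,0,0,0,-1],
    [-0.3,8.4,0,0,0,0,-1],
    [-0.4,9.6,0,0,0,0,-1],
    [-0.5,10.8,0,0,0,0,-1],
    [-0.6,12,0,0,0,0,-1],
    [-0.7,13.2,0,0,0,0,-1],
    [-0.8,14.4,0,0,0,0,-1],
    [-0.8,15.4,0,0,0,0,-1],
    [-0.8,16.4,0,0,0,0,-1],
    [-0.8,17.1,0,0,0,0,-1],
    [-0.8,17.5,0,0,0,0,-1],
    [-0.8,17.8,0,0,0,0,-1],
    [-0.8,17.8,0,0,0,0,-1],
    [-0.8,17.8,0,0,0,0,-1]
  ]
}}

```text
t: 7.78
ee_pos: [545.7, -283.5, 101.8]
orientation: [-2.131, -2.308, -0.0]
ft_force: [-0.8, 0.3, 0.5]
width: 0.6
grasp_force: 0.0
```

Request:
{"api": "servo_tool", "payload": {
  "increments": [
    [0,0.3,0,0,0,0,-1],
    [0,0.6,0,0,0,0,-1],
    [0,0.6,0,0,0,0,-1],
    [0,0.6,0,0,0,0,-1]
  ]
}}

```text
t: 8.12
ee_pos: [545.6, -277.4, 101.9]
orientation: [-2.131, -2.308, -0.0]
ft_force: [0.9, 0.5, -0.1]
width: 1.0
grasp_force: 0.0
```

Request:
{"api": "servo_tool", "payload": {
  "increments": [
    [0,0.3,0,0,0,0,-1],
    [0,0.5,0,0,0,0,-1],
    [0,0.5,0,0,0,0,-1],
    [0,0.5,0,0,0,0,-1]
  ]
}}

```text
t: 8.45
ee_pos: [545.7, -277.1, 102.0]
orientation: [2.126, 2.305, -0.006]
ft_force: [-2.3, -21.0, -4.7]
width: 0.5
grasp_force: 10.2
```

Request:
{"api": "servo_tool", "payload": {
  "increments": [
    [0,-1.5,0,0,0,0,-1],
    [0,-2,4,0,0,0,-1],
    [0,-15.5,16,0,0,0,1],
    [0,-15.5,16,0,0,0,1],
    [0,-15.5,16,0,0,0,1],
    [0,-15.5,16,0,0,0,1],
    [0,-15.5,16,0,0,0,1],
    [0,-15.5,16,0,0,0,1],
    [0,-15.5,16,0,0,0,1],
    [0,-15.5,16,0,0,0,1],
    [0,-15.5,16,0,0,0,1]
  ]
}}

```text
t: 9.37
ee_pos: [544.9, -425.3, 259.5]
orientation: [-2.127, -2.307, -0.0]
ft_force: [0.3, 0.7, -0.4]
width: 56.9
grasp_force: 0.0
```

Run:
```python
from h import *
d=snap("wrist","w2.png"); o=ctrl.get_obs(); print(o["ee_pos"].round(1),o["orientation"])
```

```text
[ 545.1 -425.5  259.8] [-2.12674983e+00 -2.30726183e+00 -2.30057565e-05]
```

View pics/w2.png

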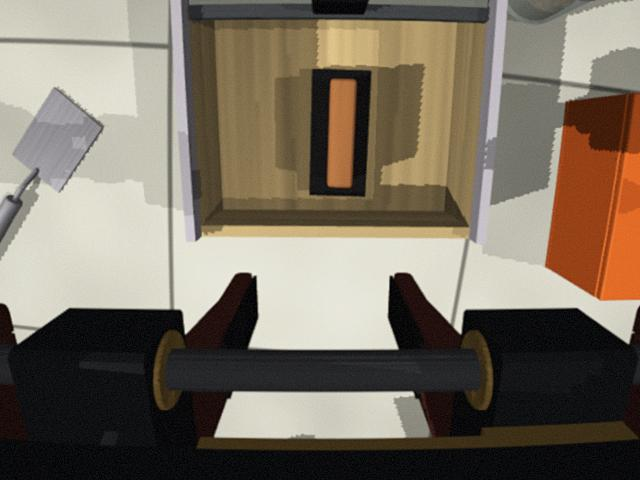

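The picture shows the door open and the scraper upright: grip top at (330–356, 80–187), foot at (310–371, 69–195).

Run:
```python
from h import *
d=load("wrist")
for n,z,P in [("grip",76,[(330,80),(356,81),(353,187),(328,186)]),("foot",24,[(313,69),(371,71),(365,195),(310,193)])]:
  Q=np.array([pix2w(d,u,v,z)[:2] for u,v in P]); v=Q[0]+Q[1]-Q[2]-Q[3]
  print(n,Q.mean(0).round(1),Q.round(1).tolist(),"yaw",np.degrees(np.arctan2(-v[0],v[1])).round(2))
P=[(170,0),(190,240),(508,0),(482,243)]
print([pix2w(d,u,v,100)[:2].round(1).tolist() for u,v in P], "end wall",[pix2w(d,u,v,84)[:2].round(1).tolist() for u,v in [(205,237),(468,237)]])
y=ctrl.get_obs()["orientation"]; print(R.from_rotvec(y).as_matrix().round(3))
```

```text
grip [ 554.9 -355.9] [[541.3, -313.1], [562.5, -312.0], [568.6, -398.7], [547.0, -399.6]] yaw 3.92
foot [ 555.1 -354.8] [[524.9, -297.8], [579.0, -295.0], [585.7, -411.8], [530.9, -414.4]] yaw 3.11
[[417.8, -267.5], [435.6, -450.8], [668.4, -246.0], [679.3, -433.2]] end wall [[443.7, -451.6], [672.8, -432.6]]
[[-0.081  0.997 -0.003]
 [ 0.997  0.081  0.003]
 [ 0.003 -0.002 -1.   ]]
```

Request:
{"api": "servo_tool", "payload": {
  "increments": [
    [1,3.5,-1,0,0,-1,1],
    [1,7,-5,0,0,-1,1],
    [1,7,-9,0,0,-1,1],
    [1,7,-12,0,0,-1,1],
    [1,7,-15,0,0,-1,1],
    [1,7,-18,0,0,-1,1],
    [1,7,-20,0,0,-1,1],
    [1,7,-21,0,0,-1,1],
    [1,7,-22,0,0,-1,1],
    [1,7,-22,0,0,-1,1],
    [1,7,-22,0,0,-1,1]
  ]
}}

```text
t: 10.33
ee_pos: [555.9, -357.5, 42.2]
orientation: [2.15, 2.29, 0.0]
ft_force: [0.3, -0.1, 0.1]
width: 87.3
grasp_force: 0.0
```

Request:
{"api": "servo_tool", "payload": {
  "increments": [
    [0,0,0,0,0,0,-1],
    [0,0,0,0,0,0,-1],
    [0,0,0,0,0,0,-1],
    [0,0,0,0,0,0,-1],
    [0,0,0,0,0,0,-1],
    [0,0,0,0,0,0,-1],
    [0,0,0,0,0,0,-1],
    [0,0,0,0,0,0,-1]
  ]
}}

```text
t: 11.0
ee_pos: [555.5, -357.6, 41.9]
orientation: [-2.151, -2.29, -0.0]
ft_force: [-0.4, -0.6, 0.9]
width: 38.1
grasp_force: 0.0
```

Request:
{"api": "servo_tool", "payload": {
  "increments": [
    [0,0,0,0,0,0,-1],
    [0,0,0,0,0,0,-1],
    [0,0,0,0,0,0,-1],
    [0,0,0,0,0,0,-1],
    [0,0,0,0,0,0,-1],
    [0,0,0,0,0,0,-1]
  ]
}}

```text
t: 11.5
ee_pos: [555.4, -357.5, 41.8]
orientation: [-2.151, -2.29, 0.0]
ft_force: [0.1, -0.6, 0.3]
width: 21.7
grasp_force: 30.0
```

Request:
{"api": "servo_tool", "payload": {
  "increments": [
    [0,0,2,0,0,0,-1],
    [0,0,5,0,0,0,-1],
    [0,0,9,0,0,0,-1],
    [0,0,13,0,0,0,-1],
    [0,0,17,0,0,0,-1],
    [0,2,20,0,0,0,-1],
    [0,5,23,0,0,0,-1],
    [0,9,26,0,0,0,-1],
    [-0.5,13,30,0,0,-1,-1],
    [-0.5,17,30,0,0,-3,-1],
    [-1,21,31,0,0,-5,-1],
    [-1,25,31,0,0,-7,-1],
    [-1.5,29,31,0,0,-7,-1],
    [-1.5,33,31,0,0,-7,-1],
    [-1.5,37,31,0,0,-7,-1],
    [-1.5,41,31,0,0,-7,-1],
    [-1.5,45,31,0,0,-7,-1],
    [-1.5,48,31,0,0,-7,-1],
    [-1.5,48,31,0,0,-7,-1],
    [-1.5,48,31,0,0,-7,-1]
  ]
}}

```text
t: 13.17
ee_pos: [540.0, 124.4, 351.4]
orientation: [-2.282, -2.158, 0.001]
ft_force: [0.8, -0.3, -1.7]
width: 21.7
grasp_force: 30.0
```

Run:
```python
from h import *
d=snap("wrist","w3.png"); o=ctrl.get_obs(); print(o["ee_pos"].round(1),o["orientation"])
```

```text
[540.1 123.  351.5] [-2.28454987e+00 -2.15631884e+00  1.42653822e-03]
```

View pics/w3.png

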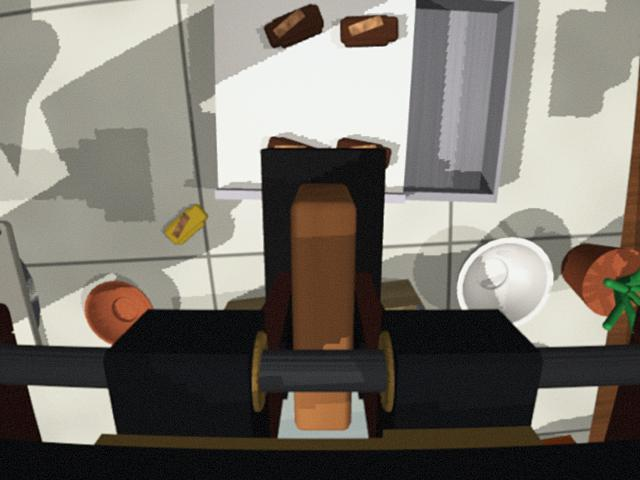

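Visible: the tile with its near edge at column ~217, its far edge at (416,0)–(405,190) and the −y rim at row ~195; chips at (293,25), (369,30), and two more behind the foot at (290,143) and (365,150).

Run:
```python
from h import *
d=load("wrist")
f=lambda u,v,z:pix2w(d,u,v,z)[:2].round(1)
print("near edge",f(216,60,60),f(216,186,60)); print("far edge",f(415,5,60),f(405,188,60))
print("rim top outer",f(216,198,76),f(405,201,76),"inner",f(216,190,76),f(405,194,76))
print("trough far outer top",f(517,2,50),f(497,201,50))
print("chips",f(293,25,70),f(369,30,70))
```

```text
near edge [434.6 276.6] [419.7 142.4]
far edge [646.9 319.7] [633.8 128.3]
rim top outer [422.6 131. ] [630.6 116.2] inner [423.6 139.8] [630.6 123.9]
trough far outer top [760.5 323. ] [745.3 106.1]
chips [519.5 303.6] [596.9 294.7]
```

Request:
{"api": "servo_tool", "payload": {
  "increments": [
    [-4,3,-3,0,0,-1,-1],
    [-7,5,-7,0,0,-1,-1],
    [-10.7,8,-11,0,0,-1,-1],
    [-10.7,8,-15,0,0,-1,-1],
    [-10.7,8,-18,0,0,-1,-1],
    [-10.7,8,-20,0,0,-1,-1],
    [-10.7,8,-22,0,0,-1,-1],
    [-10.7,8,-23,0,0,-1,-1],
    [-10.7,8,-24,0,0,-1,-1],
    [-10.7,8,-24,0,0,-1,-1],
    [-10.7,8,-24,0,0,-1,-1]
  ]
}}

```text
t: 14.13
ee_pos: [434.7, 202.1, 112.6]
orientation: [2.306, 2.132, 0.002]
ft_force: [0.6, -0.1, -2.2]
width: 21.5
grasp_force: 30.0
```

Request:
{"api": "servo_tool", "payload": {
  "increments": [
    [-0.1,0,-0.8,0,0,0.5,-1],
    [-0.1,0,-1.4,0,0,0.5,-1],
    [-0.1,0,-1.4,0,0,0.5,-1],
    [-0.1,0,-1.4,0,0,0.5,-1]
  ]
}}

```text
t: 14.47
ee_pos: [432.5, 202.4, 97.9]
orientation: [2.296, 2.144, -0.0]
ft_force: [-0.1, -0.1, -2.7]
width: 21.8
grasp_force: 30.0
```

Stroke one, lane y = −40 mm.

Request:
{"api": "servo_tool", "payload": {
  "increments": [
    [0.7,0,-0.1,0,0,0,-1],
    [1.7,-0.1,-0.1,0,0,0,-1],
    [2.7,-0.2,-0.1,0,0,0,-1],
    [3.7,-0.3,-0.1,0,0,0,-1],
    [4.7,-0.3,-0.1,0,0,0,-1],
    [5.8,-0.4,-0.1,0,0,0,-1],
    [6.9,-0.5,-0.1,0,0,0,-1],
    [8,-0.6,-0.1,0,0,0,-1],
    [9.1,-0.6,-0.1,0,0,0,-1],
    [10.2,-0.7,-0.1,0,0,0,-1],
    [11.3,-0.8,-0.1,0,0,0,-1],
    [12.4,-0.9,-0.1,0,0,0,-1],
    [13.5,-0.9,-0.1,0,0,0,-1],
    [14.6,-1,-0.1,0,0,0,-1],
    [15.7,-1.1,-0.1,0,0,0,-1],
    [16.8,-1.2,-0.1,0,0,0,-1],
    [17.9,-1.2,-0.1,0,0,0,-1],
    [19,-1.3,-0.1,0,0,0,-1],
    [20.1,-1.4,-0.1,0,0,0,-1],
    [21.1,-1.4,-0.1,0,0,0,-1]
  ]
}}

```text
t: 16.13
ee_pos: [644.7, 188.3, 96.8]
orientation: [2.296, 2.144, 0.0]
ft_force: [0.1, 0.4, -1.6]
width: 22.2
grasp_force: 30.0
```

Request:
{"api": "servo_tool", "payload": {
  "increments": [
    [0.8,0,0,0,0,0,-1],
    [0.8,0,0,0,0,0,-1],
    [0,0,2,0,0,0,-1],
    [0,0,5,0,0,0,-1],
    [-3,2,7,0,0,0,-1],
    [-6,4,7,0,0,0,-1],
    [-10,6,7,0,0,0,-1],
    [-14,8,7,0,0,0,-1],
    [-18,9.4,7,0,0,0,-1],
    [-20.6,9.4,7,0,0,0,-1],
    [-20.6,9.4,7,0,0,0,-1],
    [-20.6,9.4,5,0,0,0,-1],
    [-20.6,9.4,3,0,0,0,-1],
    [-20.6,9.4,1,0,0,0,-1],
    [-20.6,9.4,0,0,0,0,-1],
    [-20.6,9.4,0,0,0,0,-1],
    [-20.6,9.4,0,0,0,0,-1]
  ]
}}

```text
t: 17.55
ee_pos: [437.6, 282.3, 96.6]
orientation: [-2.296, -2.144, 0.001]
ft_force: [-0.5, 0.0, -1.6]
width: 21.6
grasp_force: 30.0
```

Run:
```python
from h import *
a=snap("scene")["image"][220:370,340:490,::-1]; b=snap("side")["image"][250:400,170:320,::-1]
cv2.imwrite("pics/mid.png",cv2.resize(np.hstack([a,b]),None,fx=2.6,fy=2.6,interpolation=cv2.INTER_CUBIC))
```

```text
(no output)
```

View pics/mid.png

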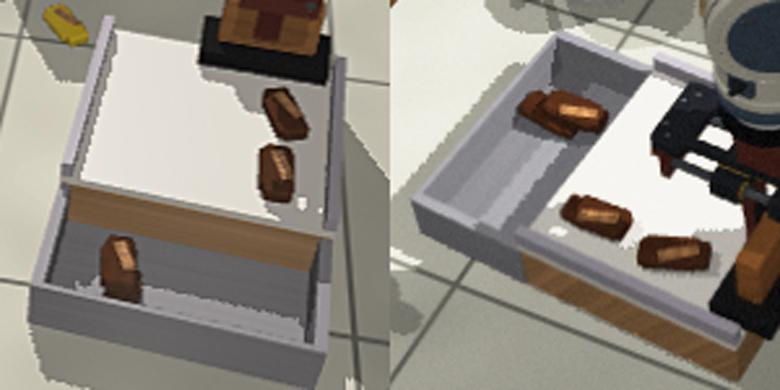

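Two chips are in the trough; the other two, at crop (285,113) and (277,173), lie in the second lane.

Request:
{"api": "servo_tool", "payload": {
  "increments": [
    [0.7,0,0,0,0,0,-1],
    [1.7,-0.1,0,0,0,0,-1],
    [2.7,-0.2,0,0,0,0,-1],
    [3.7,-0.3,0,0,0,0,-1],
    [4.7,-0.3,0,0,0,0,-1],
    [5.8,-0.4,0,0,0,0,-1],
    [6.9,-0.5,0,0,0,0,-1],
    [8,-0.6,0,0,0,0,-1],
    [9.1,-0.6,0,0,0,0,-1],
    [10.2,-0.7,0,0,0,0,-1],
    [11.3,-0.8,0,0,0,0,-1],
    [12.4,-0.9,0,0,0,0,-1],
    [13.5,-0.9,0,0,0,0,-1],
    [14.6,-1,0,0,0,0,-1],
    [15.7,-1.1,0,0,0,0,-1],
    [16.8,-1.2,0,0,0,0,-1],
    [17.9,-1.2,0,0,0,0,-1],
    [19,-1.3,0,0,0,0,-1],
    [20.1,-1.4,0,0,0,0,-1],
    [21.3,-1.4,0,0,0,0,-1]
  ]
}}

```text
t: 19.32
ee_pos: [651.5, 268.2, 96.8]
orientation: [-2.296, -2.144, 0.0]
ft_force: [-0.0, 0.2, -2.0]
width: 21.8
grasp_force: 30.0
```

Request:
{"api": "servo_tool", "payload": {
  "increments": [
    [0.8,0,0,0,0,0,-1],
    [0.8,0,0,0,0,0,-1],
    [0,0,2,0,0,0,-1],
    [0,0,5,0,0,0,-1],
    [-3,-3,9,0,0,0,-1],
    [-6,-6,12,0,0,0,-1],
    [-9,-10,15,0,0,2,-1],
    [-10,-14,18,0,0,4,-1],
    [-10,-18,18,0,0,6,-1],
    [-10,-22,18,0,0,8,-1],
    [-10,-26,18,0,0,8,-1],
    [-10,-30,18,0,0,8,-1],
    [-9.5,-34,18,0,0,8,-1],
    [-9.5,-38,18,0,0,8,-1],
    [-9.5,-42,18,0,0,8,-1],
    [-9.5,-46,18,0,0,8,-1],
    [-9.5,-50,18,0,0,8,-1],
    [-9.5,-54,18,0,0,8,-1],
    [-9.2,-58,18,0,0,8,-1],
    [-9.2,-61,18,0,0,8,-1]
  ]
}}

```text
t: 20.98
ee_pos: [557.6, -330.7, 276.9]
orientation: [-2.141, -2.299, -0.0]
ft_force: [1.3, 0.2, -1.4]
width: 21.8
grasp_force: 30.0
```

Run:
```python
from h import *
d=snap("scene");a=d["image"][180:370,115:485,::-1]
cv2.imwrite("pics/sc2.png",cv2.resize(a,None,fx=2.15,fy=2.15,interpolation=cv2.INTER_CUBIC))
print(ctrl.get_obs()["ee_pos"])
```

```text
[ 557.59834371 -338.00741543  276.92239411]
```

View pics/sc2.png

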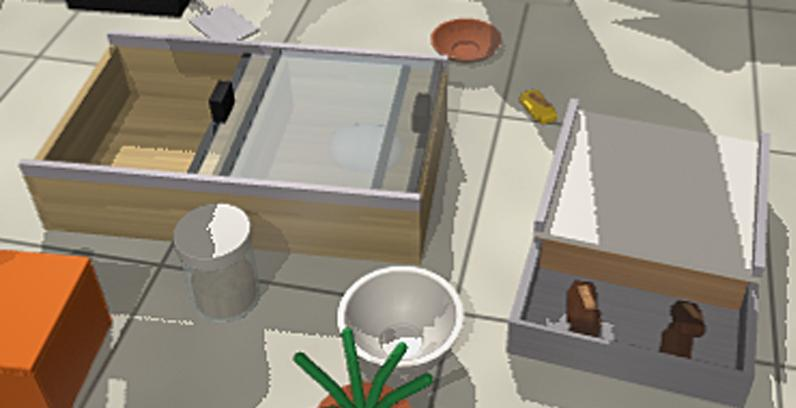

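Tile is clear; the chips are stacked in pairs in the trough. Returning the scraper.

Request:
{"api": "servo_tool", "payload": {
  "increments": [
    [-0.2,-1.5,-4,0,0,-0.5,-1],
    [-0.2,-1.5,-8,0,0,-0.5,-1],
    [-0.2,-1.5,-10,0,0,-0.5,-1],
    [-0.2,-1.5,-10,0,0,-0.5,-1],
    [-0.2,-1.5,-10,0,0,-0.5,-1]
  ]
}}

```text
t: 21.45
ee_pos: [555.6, -343.3, 176.1]
orientation: [-2.149, -2.288, 0.001]
ft_force: [1.2, -0.3, -1.0]
width: 22.0
grasp_force: 30.0
```

Request:
{"api": "servo_tool", "payload": {
  "increments": [
    [0,-1.4,-2,0,0,0,-1],
    [0,-1.4,-4,0,0,0,-1],
    [0,-1.4,-7,0,0,0,-1],
    [0,-1.4,-9,0,0,0,-1],
    [0,-1.4,-10.5,0,0,0,-1],
    [0,-1.4,-11.5,0,0,0,-1],
    [0,-1.4,-12.5,0,0,0,-1],
    [0,-1.4,-13,0,0,0,-1],
    [0,-1.4,-13.3,0,0,0,-1],
    [0,-1.4,-13.4,0,0,0,-1],
    [0,-1.4,-13.4,0,0,0,-1]
  ]
}}

```text
t: 22.37
ee_pos: [556.7, -358.3, 43.4]
orientation: [2.15, 2.289, 0.0]
ft_force: [-0.1, -0.1, -1.7]
width: 22.1
grasp_force: 30.0
```

Request:
{"api": "servo_tool", "payload": {
  "increments": [
    [0,0,-0.1,0,0,0,-1],
    [0,0,-0.15,0,0,0,-1],
    [0,0,-0.15,0,0,0,-1],
    [0,0,-0.15,0,0,0,1],
    [0,0,-0.15,0,0,0,1],
    [0,0,-0.15,0,0,0,1],
    [0,0,-0.15,0,0,0,1],
    [0,0,-0.15,0,0,0,1],
    [0,0,-0.15,0,0,0,1],
    [0,0,-0.15,0,0,0,1],
    [0,0,-0.15,0,0,0,1],
    [0,0,-0.15,0,0,0,1]
  ]
}}

```text
t: 23.37
ee_pos: [556.3, -358.0, 41.3]
orientation: [-2.151, -2.29, 0.0]
ft_force: [0.0, -1.1, -0.3]
width: 78.7
grasp_force: 0.0
```

Request:
{"api": "servo_tool", "payload": {
  "increments": [
    [0,0,1,0,0,0,1],
    [0,0,4,0,0,0,1],
    [0,0,8,0,0,0,1],
    [0,0,12,0,0,0,1],
    [0,0,16,0,0,0,-1],
    [0,3,16,0,0,0,-1],
    [0,6,16,0,0,0,-1],
    [0,10,16,0,0,0,-1],
    [-1,14,16,0,0,0,-1],
    [-1.5,15.3,16,0,0,0,-1],
    [-1.5,15.3,16,0,0,0,-1],
    [-1.5,15.3,16,0,0,0,-1]
  ]
}}

```text
t: 24.37
ee_pos: [541.6, -204.9, 202.3]
orientation: [2.148, 2.29, 0.0]
ft_force: [0.9, 0.0, 0.3]
width: 37.6
grasp_force: 0.0
```

Request:
{"api": "servo_tool", "payload": {
  "increments": [
    [0,0,-3,0,0,0,-1],
    [0,0,-6,0,0,0,-1],
    [0,0,-8,0,0,0,-1],
    [0,0,-8,0,0,0,-1],
    [0,0,-9,0,0,0,-1],
    [0,0,-9.7,0,0,0,-1],
    [0,0,-9.7,0,0,0,-1],
    [0,0,-9.7,0,0,0,-1]
  ]
}}

```text
t: 25.03
ee_pos: [541.7, -205.6, 104.9]
orientation: [2.151, 2.289, 0.0]
ft_force: [-0.4, 0.4, -0.2]
width: 0.5
grasp_force: 0.0
```

Request:
{"api": "servo_tool", "payload": {
  "increments": [
    [0.1,-1.5,0,0,0,0,-1],
    [0.2,-2.6,0,0,0,0,-1],
    [0.3,-3.8,0,0,0,0,-1],
    [0.4,-5,0,0,0,0,-1],
    [0.5,-6.2,0,0,0,0,-1],
    [0.6,-7.4,0,0,0,0,-1],
    [0.7,-8.6,0,0,0,0,-1],
    [0.8,-9.8,0,0,0,0,-1],
    [0.9,-11,0,0,0,0,-1],
    [1,-12.2,0,0,0,0,-1],
    [1.1,-13.4,0,0,0,0,-1],
    [1.2,-14.6,0,0,0,0,-1],
    [1.3,-15.8,0,0,0,0,-1],
    [1.4,-17,0,0,0,0,-1],
    [1.4,-18.2,0,0,0,0,-1],
    [1.5,-19.2,0,0,0,0,-1],
    [1.5,-19.8,0,0,0,0,-1],
    [1.5,-20.1,0,0,0,0,-1],
    [1.5,-20.3,0,0,0,0,-1],
    [1.5,-20.3,0,0,0,0,-1]
  ]
}}

```text
t: 26.7
ee_pos: [556.4, -408.1, 104.4]
orientation: [2.151, 2.29, 0.0]
ft_force: [1.1, 0.9, 0.7]
width: 0.8
grasp_force: 0.2
```

Request:
{"api": "servo_tool", "payload": {
  "increments": [
    [0,-0.3,0,0,0,0,-1],
    [0,-0.6,0,0,0,0,-1],
    [0,-0.6,0,0,0,0,-1],
    [0,-0.6,0,0,0,0,-1]
  ]
}}

```text
t: 27.03
ee_pos: [556.4, -408.4, 104.5]
orientation: [-2.145, -2.285, -0.007]
ft_force: [1.5, 20.9, 9.5]
width: 0.8
grasp_force: 10.6
```

Request:
{"api": "servo_tool", "payload": {
  "increments": [
    [0,1.5,0,0,0,0,-1],
    [0,2,4,0,0,0,-1],
    [0,5,7,0,0,0,-1],
    [-0.3,9,9,0,0,0,-1],
    [-3.3,43,9,0,0,0,-1],
    [-3.3,43,9,0,0,0,-1],
    [-3.3,43,9,0,0,0,-1],
    [-3.3,43,9,0,0,0,-1],
    [-3.3,43,9,0,0,0,-1],
    [-3.3,43,9,0,0,0,-1],
    [-3.3,43,9,0,0,0,-1],
    [-3.3,43,9,0,0,0,-1],
    [-3.3,43,9,0,0,0,-1],
    [-3.3,43,9,0,0,0,-1],
    [-3.3,43,9,0,0,0,-1],
    [-3.3,43,7,0,0,0,-1],
    [-3.3,43,4,0,0,0,-1],
    [-3.3,43,1,0,0,0,-1],
    [-3.3,43,0.6,0,0,0,-1],
    [-3.3,43,0.6,0,0,0,-1]
  ]
}}

```text
t: 28.7
ee_pos: [522.1, 14.3, 108.9]
orientation: [-2.151, -2.286, 0.005]
ft_force: [0.3, -0.5, 0.3]
width: 0.6
grasp_force: 0.0
```

Request:
{"api": "servo_tool", "payload": {
  "increments": [
    [0.1,-1.2,0.1,0,0,0,-1],
    [0.2,-2.2,0.1,0,0,0,-1],
    [0.2,-3.2,0.1,0,0,0,-1],
    [0.3,-4.4,0.1,0,0,0,-1],
    [0.4,-5.6,0.1,0,0,0,-1],
    [0.5,-6.8,0.1,0,0,0,-1],
    [0.6,-8,0.1,0,0,0,-1],
    [0.7,-9.2,0.1,0,0,0,-1],
    [0.8,-10.4,0.1,0,0,0,-1],
    [0.9,-11.6,0.1,0,0,0,-1],
    [1,-12.8,0.1,0,0,0,-1],
    [1.1,-14,0.1,0,0,0,-1],
    [1.2,-15.2,0.1,0,0,0,-1],
    [1.3,-16.4,0.1,0,0,0,-1],
    [1.4,-17.4,0.1,0,0,0,-1],
    [1.4,-18.2,0.1,0,0,0,-1],
    [1.4,-18.8,0.1,0,0,0,-1],
    [1.4,-19.1,0.1,0,0,0,-1],
    [1.4,-19.1,0.1,0,0,0,-1],
    [1.4,-19.1,0.1,0,0,0,-1]
  ]
}}

```text
t: 30.37
ee_pos: [537.3, -175.2, 111.4]
orientation: [2.151, 2.289, -0.0]
ft_force: [-0.6, 0.1, 0.4]
width: 0.1
grasp_force: 0.0
```

Request:
{"api": "servo_tool", "payload": {
  "increments": [
    [0,-0.3,0,0,0,0,-1],
    [0,-0.6,0,0,0,0,-1],
    [0,-0.6,0,0,0,0,-1],
    [0,-0.6,0,0,0,0,-1]
  ]
}}

```text
t: 30.7
ee_pos: [537.4, -179.1, 111.4]
orientation: [-2.15, -2.288, -0.003]
ft_force: [1.9, 10.1, 2.4]
width: 0.5
grasp_force: 5.2
```

Request:
{"api": "servo_tool", "payload": {
  "increments": [
    [0,1.2,0,0,0,0,-1],
    [0,1.2,4,0,0,0,1],
    [0,1,8,0,0,0,1],
    [0,1,12,0,0,0,1],
    [0,1,15,0,0,0,1],
    [0,1,15,0,0,0,1],
    [0,1,15,0,0,0,1],
    [0,1,15,0,0,0,1]
  ]
}}

```text
t: 31.37
ee_pos: [536.6, -170.6, 260.6]
orientation: [-2.15, -2.29, 0.001]
ft_force: [0.0, 1.6, -0.7]
width: 43.5
grasp_force: 0.0
```

Run:
```python
from h import *
d=snap("wrist","w4.png"); o=ctrl.get_obs(); print(o["ee_pos"].round(1),o["orientation"])
```

```text
[ 536.3 -170.5  259.8] [-2.14912636e+00 -2.28838709e+00  1.97152304e-03]
```

View pics/w4.png

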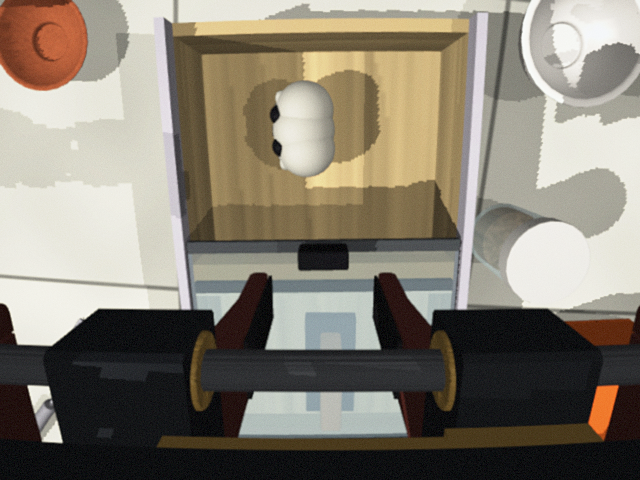

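Run:
```python
from h import *
d=load("wrist")
im=d["image"]; m=((im.min(2)>150)&(np.ptp(im.astype(int),2)<45)).astype(np.uint8); m[:, :265]=0;m[:,345:]=0;m[:70]=0;m[190:]=0
n,l,s,c=cv2.connectedComponentsWithStats(m); i=1+np.argmax(s[1:,4]); print(s[i],c[i])
r=cv2.minAreaRect(np.argwhere(l==i)[:,::-1].astype(np.float32)); print(r)
for z in(30,45): print(z,[pix2w(d,u,v,z)[:2].round(1).tolist() for u,v in [(305,129),(273,129),(335,129),(306,80),(304,177)]])
print(im[82:176:12,320])
```

```text
[ 273   85   52   90 3666] [299.60092744 129.57910529]
((298.05487060546875, 129.59727478027344), (89.6879653930664, 50.28718185424805), 87.1375961303711)
30 [[515.2, -98.7], [484.9, -100.5], [543.6, -96.9], [513.7, -54.4], [516.7, -144.1]]
45 [[515.8, -98.8], [486.7, -100.6], [543.1, -97.1], [514.4, -56.2], [517.3, -142.5]]
[[167 145 100]
 [148 147 136]
 [169 170 157]
 [177 170 156]
 [180 174 158]
 [173 169 156]
 [186 182 170]
 [167 166 152]]
```

The skull has been knocked about 25 mm toward −x and is now upright at (515,−99), outline (273–335, 80–177).

Request:
{"api": "servo_tool", "payload": {
  "increments": [
    [-1,3.5,-2,0,0,-1.5,1],
    [-2.1,7.1,-5,0,0,-1.5,1],
    [-2.1,7.1,-8,0,0,-1.5,1],
    [-2.1,7.1,-11,0,0,-1.5,1],
    [-2.1,7.1,-14,0,0,-1.5,1],
    [-2.1,7.1,-16,0,0,-1.5,1],
    [-2.1,7.1,-16,0,0,-1.5,1],
    [-2.1,7.1,-16,0,0,-1.5,1]
  ]
}}

```text
t: 32.08
ee_pos: [514.5, -99.6, 99.4]
orientation: [-2.178, -2.258, 0.004]
ft_force: [0.5, -0.6, 0.8]
width: 87.9
grasp_force: 0.0
```

Request:
{"api": "servo_tool", "payload": {
  "increments": [
    [0,0,-2,0,0,0,1],
    [0,0,-4,0,0,0,1],
    [0,0,-6,0,0,0,1],
    [0,0,-7.5,0,0,0,1],
    [0,0,-8.4,0,0,0,1],
    [0,0,-8.6,0,0,0,1],
    [0,0,-8.6,0,0,0,1],
    [0,0,-8.6,0,0,0,1]
  ]
}}

```text
t: 32.75
ee_pos: [517.1, -100.3, 16.4]
orientation: [2.18, 2.26, 0.001]
ft_force: [0.3, -0.6, 0.2]
width: 88.0
grasp_force: 0.0
```

Request:
{"api": "servo_tool", "payload": {
  "increments": [
    [0,0,0,0,0,0,-1],
    [0,0,0,0,0,0,-1],
    [0,0,0,0,0,0,-1],
    [0,0,0,0,0,0,-1],
    [0,0,0,0,0,0,-1],
    [0,0,0,0,0,0,-1],
    [0,0,0,0,0,0,-1],
    [0,0,0,0,0,0,-1]
  ]
}}

```text
t: 33.42
ee_pos: [515.8, -100.0, 15.6]
orientation: [-2.18, -2.261, 0.001]
ft_force: [-2.6, 0.9, 6.3]
width: 58.8
grasp_force: 29.5
```

Request:
{"api": "servo_tool", "payload": {
  "increments": [
    [0,0,1,0,0,0,-1],
    [0,0,3,0,0,0,-1],
    [0,0,6,0,0,0,-1],
    [0,0,10,0,0,0,-1],
    [0,0,14,0,0,0,-1],
    [0,0,18,0,0,0,-1],
    [0,3,18,0,0,0,-1],
    [0.5,6,18,0,0,-1,-1],
    [0.5,10,18,0,0,-2,-1],
    [1,14,18,0,0,-4,-1],
    [1,18,18,0,0,-5,-1],
    [1.5,22,18,0,0,-6,-1],
    [2,26,18,0,0,-6,-1],
    [2,30,18,0,0,-6,-1],
    [2,33,18,0,0,-6,-1],
    [2,33.6,18,0,0,-6,-1],
    [2,33.6,16,0,0,-6,-1],
    [2,33.6,13,0,0,-6,-1],
    [2,33.6,11,0,0,-6,-1],
    [2,33.6,10,0,0,-6,-1]
  ]
}}

```text
t: 35.08
ee_pos: [534.5, 234.9, 113.0]
orientation: [-2.295, -2.143, 0.006]
ft_force: [-0.3, 0.4, -1.9]
width: 58.4
grasp_force: 29.4
```

Request:
{"api": "servo_tool", "payload": {
  "increments": [
    [0,0,0,0,0,0,-1],
    [0,0,0,0,0,0,-1]
  ]
}}

```text
t: 35.25
ee_pos: [536.4, 235.6, 115.6]
orientation: [-2.297, -2.144, 0.001]
ft_force: [0.1, -1.1, -2.8]
width: 58.6
grasp_force: 29.4
```

Request:
{"api": "servo_tool", "payload": {
  "increments": [
    [-0.1,0.1,-1.5,0,0,0,-1],
    [-0.1,0.1,-3,0,0,0,-1],
    [-0.1,0.1,-4,0,0,0,-1],
    [-0.1,0.1,-4.4,0,0,0,-1],
    [-0.1,0.1,-4.4,0,0,0,-1],
    [-0.1,0.1,-4.4,0,0,0,-1]
  ]
}}

```text
t: 35.75
ee_pos: [535.9, 237.1, 72.1]
orientation: [2.296, 2.144, 0.001]
ft_force: [-1.1, 0.4, -2.1]
width: 58.5
grasp_force: 29.4
```

Request:
{"api": "servo_tool", "payload": {
  "increments": [
    [0,0,-0.1,0,0,0,-1],
    [0,0,-0.1,0,0,0,-1]
  ]
}}

```text
t: 35.92
ee_pos: [535.8, 237.1, 71.1]
orientation: [2.296, 2.144, 0.002]
ft_force: [-0.5, -0.3, -2.7]
width: 58.9
grasp_force: 29.4
```

Request:
{"api": "servo_tool", "payload": {
  "increments": [
    [0,0,-0.1,0,0,0,-1],
    [0,0,-0.2,0,0,0,-1],
    [0,0,-0.2,0,0,0,-1]
  ]
}}

```text
t: 36.17
ee_pos: [535.7, 237.1, 69.6]
orientation: [2.296, 2.144, 0.001]
ft_force: [-1.8, -1.9, 7.8]
width: 58.6
grasp_force: 29.5
```

Contact. Release, rise, and go to the left pull.

Request:
{"api": "servo_tool", "payload": {
  "increments": [
    [0,0,0.05,0,0,0,1],
    [0,0,0.05,0,0,0,1],
    [0,0,0.05,0,0,0,1],
    [0,0,0.05,0,0,0,1],
    [0,0,0.05,0,0,0,1],
    [0,0,0.05,0,0,0,1],
    [0,0,0.05,0,0,0,1],
    [0,0,2,0,0,0,1],
    [0,0,5,0,0,0,1],
    [0,0,9,0,0,0,1],
    [0,0,13,0,0,0,1],
    [0,0,15,0,0,0,1],
    [0,0,15,0,0,0,1]
  ]
}}

```text
t: 37.25
ee_pos: [538.2, 238.1, 223.9]
orientation: [2.294, 2.142, 0.014]
ft_force: [-0.1, 0.2, 0.7]
width: 87.9
grasp_force: 0.0
```

Request:
{"api": "servo_tool", "payload": {
  "increments": [
    [0,-4,0,0,0,1,-1],
    [0,-8,0,0,0,3,-1],
    [0,-12,0,0,0,5,-1],
    [0,-16,0,0,0,7,-1],
    [0,-20,0,0,0,8,-1],
    [0,-24,0,0,0,8,-1],
    [0,-28,0,0,0,8,-1],
    [0,-32,0,0,0,8,-1],
    [0,-36,0,0,0,8,-1],
    [0,-40,0,0,0,8,-1],
    [0.4,-44,0,0,0,8,-1],
    [0.4,-48,0,0,0,8,-1],
    [0.4,-48,-3,0,0,8,-1],
    [0.4,-48,-6,0,0,8,-1],
    [0.4,-48,-9,0,0,8,-1],
    [0.4,-48,-11,0,0,8,-1],
    [0.4,-48,-11,0,0,8,-1],
    [0.4,-48,-11,0,0,8,-1]
  ]
}}

```text
t: 38.75
ee_pos: [538.1, -242.6, 106.8]
orientation: [-2.139, -2.296, 0.002]
ft_force: [0.2, -0.7, 0.2]
width: 0.2
grasp_force: 0.0
```

Request:
{"api": "servo_tool", "payload": {
  "increments": [
    [0,1,0.2,0,0,0,-1],
    [0,1.8,0.2,0,0,0,-1],
    [-0.1,2.6,0.2,0,0,0,-1],
    [-0.2,3.8,0.2,0,0,0,-1],
    [-0.3,5,0.2,0,0,0,-1],
    [-0.4,6.2,0.2,0,0,0,-1],
    [-0.5,7.4,0.2,0,0,0,-1],
    [-0.6,8.6,0.2,0,0,0,-1],
    [-0.7,9.8,0.2,0,0,0,-1],
    [-0.8,11,0.2,0,0,0,-1],
    [-0.9,12.2,0.2,0,0,0,-1],
    [-1,13.4,0.2,0,0,0,-1],
    [-1.1,14.6,0.2,0,0,0,-1],
    [-1.2,15.8,0.2,0,0,0,-1],
    [-1.3,17,0.2,0,0,0,-1],
    [-1.3,18,0.2,0,0,0,-1],
    [-1.3,18.7,0.2,0,0,0,-1],
    [-1.3,19.1,0.2,0,0,0,-1],
    [-1.3,19.1,0.2,0,0,0,-1],
    [-1.3,19.1,0.2,0,0,0,-1]
  ]
}}

```text
t: 40.42
ee_pos: [526.2, -51.8, 110.3]
orientation: [-2.141, -2.299, -0.0]
ft_force: [1.2, -0.1, -0.0]
width: 0.8
grasp_force: 0.0
```

Request:
{"api": "servo_tool", "payload": {
  "increments": [
    [0,0.3,0,0,0,0,-1],
    [0,0.6,0,0,0,0,-1],
    [0,0.8,0,0,0,0,-1],
    [0,0.8,0,0,0,0,-1]
  ]
}}

```text
t: 40.75
ee_pos: [526.3, -47.8, 110.4]
orientation: [2.136, 2.298, -0.007]
ft_force: [-1.0, -23.4, -1.0]
width: 0.5
grasp_force: 11.5
```

Request:
{"api": "servo_tool", "payload": {
  "increments": [
    [0,-1.5,0,0,0,0,-1],
    [0,-2,4,0,0,0,-1],
    [0,-2,8,0,0,0,-1],
    [0,-4,12,0,0,0,-1],
    [-4,-6,16,0,0,0,-1],
    [-8,-8,18,0,0,0,-1],
    [-10,-8,18,0,0,0,-1],
    [-10,-8,18,0,0,0,-1],
    [-10,-8,18,0,0,0,-1]
  ]
}}

```text
t: 41.5
ee_pos: [425.3, -124.7, 291.6]
orientation: [2.142, 2.295, 0.002]
ft_force: [0.6, -0.4, 0.1]
width: 0.5
grasp_force: 0.0
```

Run:
```python
from h import *
d=snap("scene");a=d["image"][180:370,115:485,::-1]
cv2.imwrite("pics/sc3.png",cv2.resize(a,None,fx=2.15,fy=2.15,interpolation=cv2.INTER_CUBIC))
```

```text
(no output)
```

View pics/sc3.png

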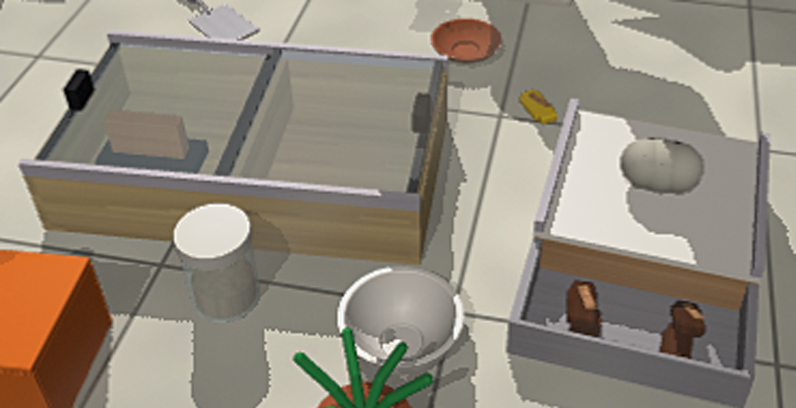

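Both doors are shut with the scraper standing behind the right one. The skull is upright mid-tile at crop (662,166) and the chips are in the trough, so I'm handing in.

```bash
python3 -c "
from h import *
d=load('scene');print(pix2w(d,115+662/2.15,180+166/2.15,90)[:2])
print(ctrl.close_job())"
```

```text
[536.48165454 237.27289557]
the job is handed in; nothing more can be done
None
```

The job is handed in: all four chips are in the trough, the scraper is upright in its compartment, the skull is upright mid-tile and both doors are fully shut; the jar and bowl were not touched.

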